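Turn the sample canister's label to the reader

ROBOT

A 6-joint arm with a two-finger parallel gripper is mounted at the origin on the work surface. World frame = base frame: x ahead of the robot, y to its left, z up, the work surface at z = 0. Lengths are in m, angles in rad, forces in N, time in s.
With the tool pointing down it reaches from about 0.35 to 0.975 m from the base axis. Payload 4.9 kg.
Tool frame: the origin (TCP) lies midway between the tips of the shut fingers; the grasp point (between the pads) lies 19 mm behind it; z points along the fingers, y is the line along which they close (so a half turn about z gives the same grasp; the last joint's range is limited). The gripper opens to 85 mm and grips with 20 to 120 N. Pads are 22 mm wide; open, the fingers measure 114 mm over their backs; the gripper's body (76 mm by 85 mm) begins 54 mm behind the grasp point. The pads swing forward as they close: fully open they stand 13 mm farther back than shut.
Start: joints at [-1.401, 0.053, 1.613, -0, 1.476, -0.119], TCP at [0.178, -0.599, 0.231] pointing down, gripper open.
Joint ranges: [-3.01, 3.01], [-1.01, 2.22], [0.06, 2.58], [-1.02, 4.17], [0.09, 2.62], [-3.14, 3.14]. Speed limits (rad/s): [2.57, 2.57, 3.14, 3.14, 3.14, 3.14].

INTERFACE

Orientations are given as a unit quaternion [w, x, y, z].
In Python, from plant import state, grab_frame, camera_info, job_done, spot_in, masks_of, pinpoint gives the robot as it stands.
- The arm moves only by the shell command python3 -m handwheel 'ROWS' [OPENING]. ROWS is JSON, a list that holds one entry, the list of rows, each a list of 6 numbers: the shift along the world's x, y, z in m, then the turn, a rotation vector about the world's x, y, z in degrees. In form: [[[tx, ty, tz, ax, ay, az], ...]]. A call has 1 to 20 rows; each row shifts and turns the commanded pose from where the row before left it; what a row does not reach is not made up. A row lasts 1/12 s, in which the tool goes at most 41.7 mm and 7.16 degrees, less where a joint would pass 70% of its speed; a pose out of reach is approached as far as the arm can. A call is refused whole if a number of a shift passes 0.0417 or a number of a turn 7.16, either way. A call with a gripper value outside its range is refused whole. OPENING is the opening, from 0 (shut) to 1 (fully open), set as the call begins (- or left out, the last holds). The fingers move at their own pace and stop on an object; the grip force is fixed at half the most. Time passes only in rows, so rows that do not move let the fingers close. It gives the time, the measured TCP pose, the force, the opening and the grip force at its end, in the units of the state.
- state(): the state, without advancing time (a new reading comes with each control period).
- grab_frame(name): name is "scene" or "top" or "wrist"; returns (picture, depth): 480x640x3 uint8, blue, green, red; 480x640 float32, m along the optical axis (not along the pixel's ray), 0 where there is no reading.
- camera_info(name): a dict with "fx", "fy", "cx", "cy" (pixels), "distortion" ([k1, k2, p1, p2, k3] as OpenCV has them; the pictures are not rectified), "T" (4x4, takes a point from camera to world coordinates). Camera axes: x right, y up, looking along -z (the intrinsics and any distortion apply to the point x, -y, -z); pixel columns grow to the right and rows downward; lengths in m; the calibration is good to about 2 mm. A picture is of the moment at which its call begins: read the wrist's pose just before it. camera_info takes no time and is no camera call; for the wrist camera it gives the pose at the moment of the call.
- job_done(): hands the job in; it is judged then, once.
Trained networks look in the newest picture that a camera, given by its name, has taken for a name from the list of things; names that differ only in an ending like _2 or _b are one class to them, and where a whole thing is asked for, a point or a joint stands for the part that bears it (a point fixed in the world has none). Each returns a list of dicts, best first, with "conf" (0 to 1); they miss things now and then, are a little off and sometimes report something else, mostly with a low value. They report only what shows in the picture. A call takes as long as a camera call.
- spot_in(camera, thing): "box" ([left, top, width, height] in pixels, round what is visible of it).
- masks_of(camera, thing): "region" (480x640 bool, what is visible of it) and "box" ([left, top, width, height] in pixels, round what is visible of it).
- pinpoint(camera, thing): "position" ([column, row] in pixels: a listed point, or the origin of a listed thing).
The state is a dict: "time": time; "joint_pos": joint angles; "joint_vel": joint speeds; "joint_efforts": joint torques, N m; "tool_pos": TCP position; "tool_rot": TCP orientation; "contact_force": force on the tool from outside, world axes, zero at the start; "ft_torque": the same for the moment, N m; "gripper_width": opening from 0.0 (shut) to 1.0 (fully open); "grasp_force": force on a finger pad.
Only numpy, scipy, OpenCV 4.12 (cv2) and the standard library are available. Lean on these libraries where they do the work, as an engineer would, in place of code of your own. Each camera call takes 0.05 s, during which the arm holds its last target. There are 200 camera calls.

TASK

Push the wide sample canister straight home until it rests against both wheel posts of the reading station, then roll its edge round with a fingertip, on the spot, until its label faces the middle of the reader's window, and only then press the green button to have it read. Be gentle: the canister is thin card and must stay upright and home against the posts, and the other things must be left where they are.

Things in the scene. Friction and masses are not known exactly. Their poses are not given: they have to be found in the camera images.
- station: Fixed label reading station: aluminium plate 6 mm thick, 280 mm along x, 340 mm along y (-185 to +155). Origin on the table, under the plate, below the centre of the canister's home place; z up; +x points from there at the middle of the reader's window. It is open on its -x side, towards the robot.
- nest (a point): Point on the top face of the station's plate (6 mm above the table) where the canister's axis lies when it is home against both wheel posts (it wanders by some 3 mm as the canister turns, being out of round): the station's origin seen from above.
- window (a point): Middle of the reader's dark window, 93 mm along the station's +x from home, 52 mm above the table; the window looks to the station's -x. The reader is a white box 130 mm wide, 45 mm deep, its top 86 mm above the table, with a red line on top along its middle.
- post_left (a point): Top of the left wheel post, 80 mm above the table, at x = +28, y = +61 mm of the station. It carries two free-spinning rubber wheels of 24 mm diameter. The canister pushed towards +x stops against both posts and then turns on the spot against their wheels.
- post_right (a point): Top of the right wheel post, the same, at x = +28, y = -61 mm of the station.
- canister: Loose round cardboard canister, slightly out of round, 109 to 111.5 mm across (too wide to grip), 90 mm tall, 0.11 to 0.22 kg, on the station's plate 35 to 60 mm short of home. Thin card: over 20 N from the fingers dents it. Friction coefficient about 0.5 to 0.7; turning it takes about 1 to 2 N along its edge. Origin at the centre of its underside, z up, +x through the middle of its label.
- label (a point): Middle of the label on the canister's side, 55 mm from its axis, 45 mm above its underside. White paper 40 mm wide with a red band; a red tab 14 mm wide runs from it up over the lid's rim and 36 mm in across the lid, so it shows from above.
- read_button (a joint): Travel of the green read button on the station's plate: 0 = up, 0.006 m = fully down (5 N); it springs back. It counts as pressed beyond 0.004 m.
- read_button_top (a point): Centre of the top face of the green button (32 mm across, in a black housing), 24 mm above the table when up, at x = 0, y = -145 mm of the station; it is pressed straight down.
- vial: Small amber glass jar with a white cap, 28 mm across, 50 mm tall, standing on the station's plate. Not to be disturbed. Origin at its underside's centre.
- stone: Small violet stone, 32 mm across, 19 mm tall, on the station's plate. Not to be disturbed. Origin at its underside's centre.
- rock_grey: Grey rock specimen, about 75 mm across, 46 mm tall, on the table. Not to be disturbed. Origin at its underside's centre.
- rock_green: Greenish rock specimen, about 63 mm across, 39 mm tall, on the table. Not to be disturbed. Origin at its underside's centre.
- tube: Narrow cardboard tube, 60 mm across, 100 mm tall, on the table. Not to be disturbed. Origin at its underside's centre.
- tray: Black divided tray, 140 x 200 x 30 mm, on the table. Not to be disturbed. Origin at its underside's centre.
- brush: Brush lying on the table. Not to be disturbed. Origin at its underside's centre.

How it is judged:
By the outcome, as a careful person would: the job done as asked, in the order asked, and still so for the second after the job is handed in, with the robot touching nothing.
It also fails if it takes over 72 s, if anything falls off the work surface, if the arm or the gripper's body presses on something with over 40 N, if the wrist force passes 120 N, or if a joint passes its speed limit or range.

## Working session

There is one attempt and no reset: what is moved stays moved. The work goes in short steps, Python scripts to look and compute and a shell command to move; the robot and the scene stay as the last step left them, time stands still between calls to the robot, and variables do not carry over. Pictures are saved under pics/ and viewed, at most 10 in all, crops included, and the job is handed in when it is done.

```bash
mkdir -p pics; ls; cat > h.py <<'E'
import numpy as np, cv2
from plant import *
def ray(cam,px):
    c=camera_info(cam); K=np.array([[c['fx'],0,c['cx']],[0,c['fy'],c['cy']],[0,0,1.]])
    u=cv2.undistortPoints(np.array([[px]],float),K,np.array(c['distortion'],float))[0,0]
    T=np.array(c['T']); return T[:3,3],T[:3,:3]@np.array([u[0],-u[1],-1.])
def at_z(cam,px,z):
    o,d=ray(cam,px); return o+d*(z-o[2])/d[2]
E
python3 - <<'E'
from h import *
im,d=grab_frame('top'); cv2.imwrite('pics/top1.png',im)
for n,z in [('nest',.006),('window',.052),('post_left',.08),('post_right',.08),('canister',.006),('label',.051),('read_button_top',.024),('vial',.006),('stone',.006),('tube',0),('rock_grey',0),('rock_green',0)]:
    for r in pinpoint('top',n)[:2]: print(n,round(r['conf'],2),np.round(r['position']),np.round(at_z('top',r['position'],z),3))
print(state())
E
```

```text
pics
nest 0.79 [322. 238.] [0.59  0.01  0.006]
window 0.84 [314. 199.] [0.686 0.031 0.052]
window 0.21 [344. 272.] [ 0.496 -0.045  0.052]
post_left 0.63 [294. 232.] [0.597 0.08  0.08 ]
post_left 0.43 [342. 222.] [ 0.621 -0.041  0.08 ]
post_right 0.85 [343. 220.] [ 0.626 -0.044  0.08 ]
post_right 0.51 [179. 274.] [0.495 0.372 0.08 ]
canister 0.68 [328. 259.] [ 0.533 -0.004  0.006]
label 0.56 [344. 273.] [ 0.494 -0.044  0.051]
read_button_top 0.46 [377. 222.] [ 0.627 -0.136  0.024]
read_button_top 0.27 [344. 274.] [ 0.492 -0.046  0.024]
vial 0.4 [271. 219.] [0.641 0.146 0.006]
stone 0.63 [361. 190.] [ 0.717 -0.098  0.006]
rock_grey 0.85 [181. 276.] [0.492 0.39  0.   ]
rock_green 0.88 [191. 231.] [0.612 0.363 0.   ]
{'time': 0.65, 'joint_pos': array([-1.40098187e+00,  5.26270460e-02,  1.61288633e+00,  2.42444178e-05,
        1.47597824e+00, -1.19008750e-01]), 'joint_vel': array([ 0.00070097, -0.00055145,  0.00047833, -0.00076689, -0.00021904,
       -0.00130492]), 'joint_efforts': array([ 1.23939568e-03, -3.93481886e+01, -3.70311821e+01,  4.36357936e-05,
        4.31215003e-04,  6.83917008e-06]), 'tool_pos': array([ 0.17801595, -0.59910628,  0.23135702]), 'tool_rot': array([5.01979897e-05, 9.89590917e-01, 1.43909047e-01, 1.33471568e-05]), 'contact_force': array([-0.94710913, -0.03961906, -0.39442583]), 'ft_torque': array([ 0.06078789,  0.02334243, -0.03360471]), 'grasp_force': 0.0, 'gripper_width': 1.0062655456590244}
```

View pics/top1.png

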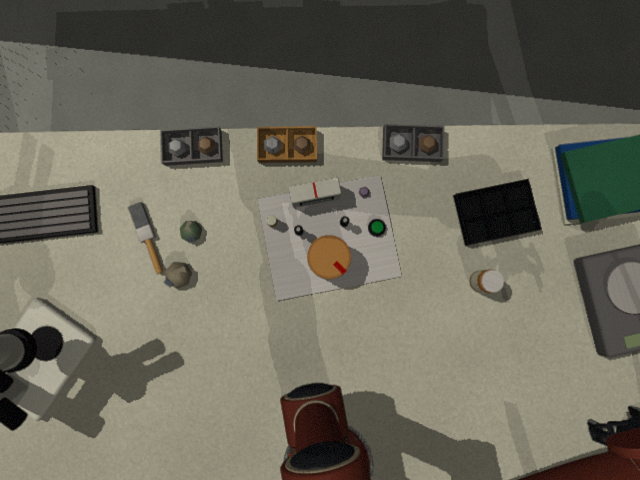

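The top view shows the station plate at about (330,238), turned roughly 12°, with the reader at (314,190) and the posts at (298,230) and (345,221). The green button is at (377,227), and the canister lid is at (329,257) with its red tab pointing back-right at (340,268). Next I'll refine these positions.

```bash
cat >> h.py <<'E'
from scipy.optimize import least_squares
PTS=dict(nest=(0,0,.006),window=(.093,0,.052),post_left=(.028,.061,.08),post_right=(.028,-.061,.08),read_button_top=(0,-.145,.024))
def cloud(cam,d):
    v,u=np.nonzero(d>0); c=camera_info(cam); K=np.array([[c['fx'],0,c['cx']],[0,c['fy'],c['cy']],[0,0,1.]])
    q=cv2.undistortPoints(np.stack([u,v],1)[:,None].astype(float),K,np.array(c['distortion'],float))[:,0]
    z=d[v,u].astype(float); P=np.stack([q[:,0]*z,-q[:,1]*z,-z],1); T=np.array(c['T'])
    return u,v,P@T[:3,:3].T+T[:3,3]
def fit_station(obs,x0=(.59,.01,.21)):
    def f(x):
        c,s=np.cos(x[2]),np.sin(x[2]); r=[]
        for n,w in obs:
            p=PTS[n]; r+=[x[0]+c*p[0]-s*p[1]-w[0],x[1]+s*p[0]+c*p[1]-w[1]]
        return np.array(r)
    s=least_squares(f,x0,loss='soft_l1',f_scale=.004); return s.x,f(s.x)
def lid(cam,im,d,near=(.55,0.),R=.16):
    """lid circle centre, diameter, label yaw (deg) from depth + colour"""
    u,v,P=cloud(cam,d); k=(abs(P[:,2]-.096)<.008)&(np.hypot(P[:,0]-near[0],P[:,1]-near[1])<R)
    h=cv2.cvtColor(im,cv2.COLOR_BGR2HSV)[v,u]; H=h[:,0].astype(int)
    orange=k&(H<25)&(h[:,1]>100); red=orange&((H<6))
    Q=P[orange]
    (cx,cy),r=cv2.minEnclosingCircle(Q[:,:2].astype(np.float32)); 
    med=np.median(H[orange]); t=P[red].mean(0) if red.any() else None
    return (cx,cy),2*r,orange.sum(),red.sum(),med,t,None if t is None else np.degrees(np.arctan2(t[1]-cy,t[0]-cx)),Q.mean(0)
E
python3 - <<'E'
from h import *
obs=[]
for cam in ('top','scene'):
    im,d=grab_frame(cam); cv2.imwrite(f'pics/{cam}2.png',im)
    for n in PTS:
        r=pinpoint(cam,n)
        if r and r[0]['conf']>.4: w=at_z(cam,r[0]['position'],PTS[n][2]); obs.append((n,w)); print(cam,n,round(r[0]['conf'],2),np.round(r[0]['position']),np.round(w,3))
    print(lid(cam,im,d))
x,r=fit_station(obs); print(x,np.degrees(x[2])); print(np.round(r.reshape(-1,2)*1000))
E
```

```text
top nest 0.56 [323. 237.] [0.592 0.008 0.006]
top window 0.8 [316. 199.] [0.685 0.024 0.052]
top post_left 0.73 [297. 231.] [0.599 0.073 0.08 ]
top post_right 0.8 [346. 222.] [ 0.621 -0.05   0.08 ]
top read_button_top 0.57 [378. 226.] [ 0.616 -0.137  0.024]
((0.5928630828857422, 0.005672934465110302), 0.23086270689964294, np.int64(1500), np.int64(78), np.float64(16.0), array([ 0.53404798, -0.02382153,  0.09669277]), np.float64(-153.36725784352186), array([ 0.53397036, -0.00513804,  0.09674137]))
scene nest 0.74 [320. 261.] [ 0.59  -0.005  0.006]
scene window 0.64 [298. 274.] [0.697 0.029 0.052]
scene post_left 0.57 [338. 253.] [0.601 0.066 0.08 ]
scene post_right 0.76 [294. 236.] [ 0.63  -0.056  0.08 ]
scene read_button_top 0.53 [277. 239.] [ 0.62  -0.134  0.024]
((0.5954416394233704, 0.0018908334895968437), 0.22905057668685913, np.int64(964), np.int64(41), np.float64(15.0), array([ 0.51721447, -0.03200985,  0.09463053]), np.float64(-156.56992766967903), array([ 0.54111747, -0.00347482,  0.09405128]))
[0.5892578  0.00459333 0.2094206 ] 11.99891668347658
[[ -2.  -3.]
 [ -5.  -0.]
 [  5.  -3.]
 [  8.   0.]
 [  3.   0.]
 [ -1.   9.]
 [-17.  -5.]
 [  3.   4.]
 [ -0.   7.]
 [ -1.  -3.]]
```

View pics/scene2.png

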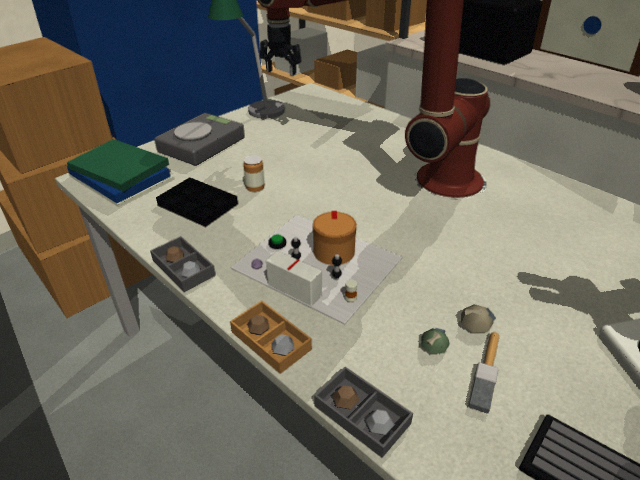

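The scene view agrees: the canister at (335,238) stands between the robot and the posts at (337,262) and (295,248). I'll move to behind the canister with the gripper shut.

```bash
python3 -m handwheel '[[[0.013,0.0288,0.004,0,0,-0.23],[0.013,0.0288,0.004,0,0,-0.23],[0.013,0.0288,0.004,0,0,-0.23],[0.013,0.0288,0.004,0,0,-0.23],[0.013,0.0288,0.004,0,0,-0.23],[0.013,0.0288,0.004,0,0,-0.23],[0.013,0.0288,0.004,0,0,-0.23],[0.013,0.0288,0.004,0,0,-0.23],[0.013,0.0288,0.004,0,0,-0.23],[0.013,0.0288,0.004,0,0,-0.23],[0.013,0.0288,0.004,0,0,-0.23],[0.013,0.0288,0.004,0,0,-0.23],[0.013,0.0288,0.004,0,0,-0.23],[0.013,0.0288,0.004,0,0,-0.23],[0.013,0.0288,0.004,0,0,-0.23],[0.013,0.0288,0.004,0,0,-0.23],[0.013,0.0288,0.004,0,0,-0.23],[0.013,0.0288,0.004,0,0,-0.23],[0.013,0.0288,0.004,0,0,-0.23],[0.013,0.0288,0.004,0,0,-0.23]]]' 0
python3 - <<'E'
from h import *
im,d=grab_frame('wrist'); cv2.imwrite('pics/w1.png',im)
obs=[]
for n in list(PTS)+['label','canister']:
    for r in pinpoint('wrist',n)[:1]:
        z=dict(label=.051,canister=.006).get(n) or PTS[n][2]
        w=at_z('wrist',r['position'],z); print(n,round(r['conf'],2),np.round(r['position']),np.round(w,4))
        if n in PTS and r['conf']>.4: obs.append((n,w))
x,r=fit_station(obs); print(x,np.degrees(x[2])); print(np.round(r.reshape(-1,2)*1000))
print(lid('wrist',im,d)); print(camera_info('wrist')['T'])
E
```

```text
time: 2.92
tool_pos: [0.4383, -0.0215, 0.3118]
tool_rot: [0.0, 0.995, 0.104, 0.0]
contact_force: [-0.1, -0.4, -0.4]
gripper_width: -0.001
grasp_force: 0.0
read_button_top 0.88 [457.  52.] [ 0.6139 -0.1416  0.024 ]
canister 0.76 [319. 100.] [ 0.5348 -0.0065  0.006 ]
[5.83816867e-01 2.21498381e-04 2.08827871e-01] 11.964955647051974
[[-0. -0.]]
((0.5332544445991516, -0.010292318649590015), 0.11083930730819702, np.int64(11258), np.int64(493), np.float64(16.0), array([ 0.50608821, -0.03636811,  0.09666268]), np.float64(-136.17331260038623), array([ 0.53487521, -0.00910935,  0.09575984]))
[[ 2.04939714e-01  9.28279703e-01  3.10316785e-01  5.16578046e-01]
 [-9.78774459e-01  1.94535994e-01  6.44694210e-02 -7.13053235e-03]
 [-5.22129137e-04 -3.16942487e-01  9.48444615e-01  4.53766161e-01]
 [ 0.00000000e+00  0.00000000e+00  0.00000000e+00  1.00000000e+00]]
```

View pics/w1.png

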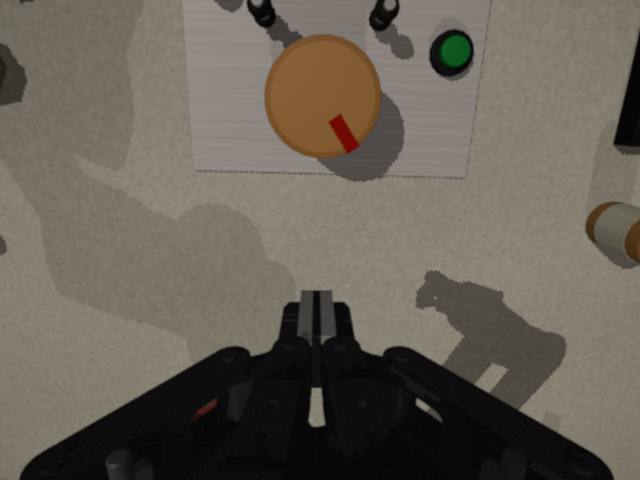

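The wrist view shows the canister lid at (322,95) with its tab at (344,133), and the posts at (262,10) and (384,12). The button is at (456,52), and the plate's near corners are at (196,170) and (465,177). I'll tilt so the fingertip leads and the camera sees further ahead.

```bash
python3 -m handwheel '[[[0,0,0,1.04,-4.9,0],[0,0,0,1.04,-4.9,0],[0,0,0,1.04,-4.9,0],[0,0,0,0,0,0],[0,0,0,0,0,0]]]'
python3 - <<'E'
from h import *
im,d=grab_frame('wrist'); cv2.imwrite('pics/w2.png',im)
obs=[]
for n in list(PTS)+['label','canister']:
    for r in pinpoint('wrist',n)[:1]:
        z=dict(label=.051,canister=.006).get(n) or PTS[n][2]
        w=at_z('wrist',r['position'],z); print(n,round(r['conf'],2),np.round(r['position']),np.round(w,4))
        if n in PTS and r['conf']>.4: obs.append((n,w))
x,r=fit_station(obs); print(x,np.degrees(x[2])); print(np.round(r.reshape(-1,2)*1000))
print(lid('wrist',im,d))
E
```

```text
time: 3.73
tool_pos: [0.4372, -0.0242, 0.3112]
tool_rot: [-0.013, 0.986, 0.102, 0.13]
contact_force: [-0.8, -0.2, 0.0]
gripper_width: -0.002
grasp_force: 0.0
window 0.64 [321.  31.] [0.6826 0.0226 0.052 ]
post_left 0.85 [261.  77.] [0.6094 0.0729 0.08  ]
post_right 0.69 [379.  82.] [ 0.6295 -0.0498  0.08  ]
read_button_top 0.59 [437. 124.] [ 0.6174 -0.1358  0.024 ]
label 0.85 [344. 208.] [ 0.493  -0.0433  0.051 ]
canister 0.73 [320. 173.] [ 0.5308 -0.0073  0.006 ]
[0.59178803 0.00672873 0.1736075 ] 9.946977180414452
[[ 1.  0.]
 [-1. -1.]
 [ 0.  1.]
 [-1. -0.]]
((0.5881538391113281, 0.0058776321820914745), 0.2180994600057602, np.int64(8810), np.int64(432), np.float64(16.0), array([ 0.51121746, -0.03129487,  0.09720734]), np.float64(-154.21207399548956), array([ 0.534896  , -0.00527661,  0.09646334]))
```

View pics/w2.png

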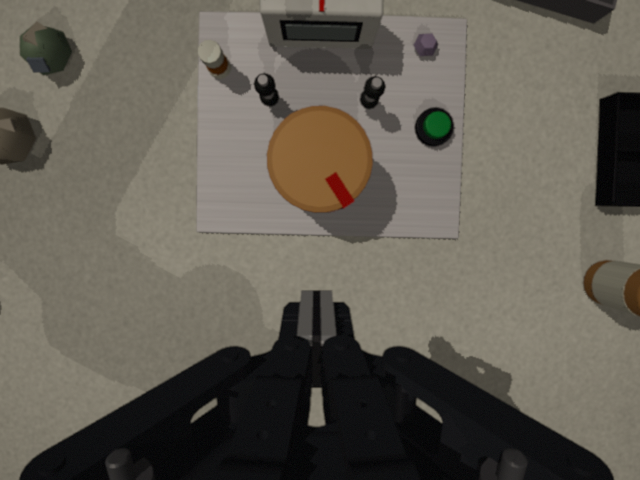

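The tilted wrist view shows the whole station: plate corners at (198,233), (458,238), (466,18) and (200,12), and the window at (321,31). The post tops are at (264,79) and (375,83), the lid centre at (319,159), and the tab runs from (333,177) to (347,203).

```bash
python3 - <<'E'
from h import *
C={k:at_z('wrist',p,.006)[:2] for k,p in dict(nl=(198,233),nr=(458,238),fr=(466,18),fl=(200,12)).items()}
for k in C: print(k,np.round(C[k],4))
ang=lambda v:np.degrees(np.arctan2(v[1],v[0]))
print(ang(C['nl']-C['nr'])-90,ang(C['fl']-C['fr'])-90,ang(C['fl']-C['nl']),ang(C['fr']-C['nr']))
for p in ((264,79),(375,83)): print(at_z('wrist',p,.08))
l=at_z('wrist',(319.5,159.5),.096);a=at_z('wrist',(333,177),.096);b=at_z('wrist',(347,203),.096);print(l,ang((b-l)[:2]),ang((b-a)[:2]))
for p in ((322,8),):print('line',at_z('wrist',p,.086))
E
```

```text
nl [0.4236 0.1305]
nr [ 0.4869 -0.1995]
fr [ 0.7605 -0.1475]
fl [0.6978 0.1824]
10.860905533866557 10.76076645806019 10.706341463215445 10.760402005475255
[0.60749144 0.07007593 0.08      ]
[ 0.62778232 -0.04602613  0.08      ]
[ 0.53422209 -0.00553317  0.096     ] -135.48045477616458 -139.4581131387203
line [0.6894829  0.02466515 0.086     ]
```

```bash
python3 -m handwheel '[[[0.001,0.0002,-0.0201,0,0,0],[0.001,0.0002,-0.0201,0,0,0],[0.001,0.0002,-0.0201,0,0,0],[0.001,0.0002,-0.0201,0,0,0],[0.001,0.0002,-0.0201,0,0,0],[0.001,0.0002,-0.0201,0,0,0],[0.001,0.0002,-0.0201,0,0,0],[0.001,0.0002,-0.0201,0,0,0],[0.001,0.0002,-0.0201,0,0,0],[0.001,0.0002,-0.0201,0,0,0],[0.001,0.0002,-0.0201,0,0,0],[0.001,0.0002,-0.0201,0,0,0],[0.001,0.0002,-0.0201,0,0,0],[0,0,0,0,0,0],[0,0,0,0,0,0]]]'
python3 -m handwheel '[[[0.0029,0.00056,0,0,0,0],[0.0029,0.00056,0,0,0,0],[0.0029,0.00056,0,0,0,0],[0.0029,0.00056,0,0,0,0],[0.0029,0.00056,0,0,0,0],[0.0029,0.00056,0,0,0,0],[0.0029,0.00056,0,0,0,0],[0.0029,0.00056,0,0,0,0],[0.0029,0.00056,0,0,0,0],[0.0029,0.00056,0,0,0,0],[0.0029,0.00056,0,0,0,0],[0.0029,0.00056,0,0,0,0]]]'
```

```text
time: 5.38
tool_pos: [0.4501, -0.0201, 0.0489]
tool_rot: [-0.014, 0.986, 0.103, 0.128]
contact_force: [0.8, -0.3, 0.3]
gripper_width: -0.002
grasp_force: 0.0
time: 6.38
tool_pos: [0.486, -0.0137, 0.0499]
tool_rot: [-0.014, 0.986, 0.103, 0.13]
contact_force: [-3.6, -0.8, 1.4]
gripper_width: -0.002
grasp_force: 1.5
```

```bash
python3 -m handwheel '[[[0.0029,0.00056,0,0,0,0],[0.0029,0.00056,0,0,0,0],[0.0029,0.00056,0,0,0,0],[0.0029,0.00056,0,0,0,0],[0.0029,0.00056,0,0,0,0],[0.0029,0.00056,0,0,0,0],[0.0029,0.00056,0,0,0,0],[0.0029,0.00056,0,0,0,0],[0.002,0.0004,0,0,0,0],[0.0015,0.0003,0,0,0,0],[0.001,0.0002,0,0,0,0]]]'
python3 - <<'E'
from h import *
im,d=grab_frame('wrist'); cv2.imwrite('pics/w3.png',im)
im,d=grab_frame('top'); cv2.imwrite('pics/t3.png',cv2.resize(im[150:330,220:460],None,fx=3,fy=3))
for n in ('wrist','top'):
  for t in ('canister',):
    for r in pinpoint(n,t)[:1]: print(n,r['conf'],at_z(n,r['position'],.006))
E
```

```text
time: 7.3
tool_pos: [0.5137, -0.0083, 0.05]
tool_rot: [-0.014, 0.986, 0.103, 0.13]
contact_force: [-2.5, -0.2, 2.0]
gripper_width: 0.002
grasp_force: 1.3
wrist 0.59 [0.57554538 0.00188743 0.006     ]
top 0.79 [0.57791158 0.00194008 0.006     ]
```

View pics/w3.png

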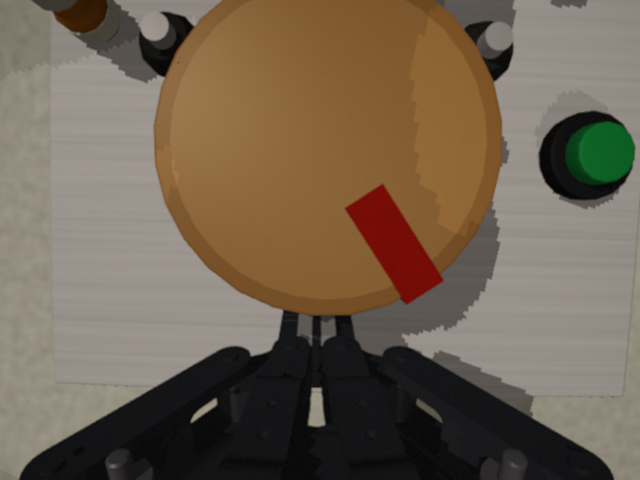

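The wrist view shows the canister lid centred near (328,130), almost at the posts at (157,28) and (495,42). The tab runs from (365,195) to (425,290). I'll continue in small steps.

```bash
python3 -m handwheel '[[[0.0015,0.0003,0,0,0,0],[0.0015,0.0003,0,0,0,0],[0.0015,0.0003,0,0,0,0],[0.0015,0.0003,0,0,0,0],[0.001,0.0002,0,0,0,0],[0.001,0.0002,0,0,0,0]]]'; python3 -m handwheel '[[[0.001,0.0002,0,0,0,0],[0.001,0.0002,0,0,0,0]]]';python3 -m handwheel '[[[0.001,0.0002,0,0,0,0],[0.0,0.0,0,0,0,0]]]'
```

```text
time: 8.0
tool_pos: [0.5216, -0.0068, 0.05]
tool_rot: [-0.014, 0.986, 0.103, 0.13]
contact_force: [-2.5, -0.5, 2.4]
gripper_width: -0.004
grasp_force: 1.3
time: 8.17
tool_pos: [0.5236, -0.0064, 0.05]
tool_rot: [-0.014, 0.986, 0.103, 0.13]
contact_force: [-2.6, -0.2, 1.3]
gripper_width: 0.001
grasp_force: 1.3
time: 8.33
tool_pos: [0.5246, -0.0061, 0.05]
tool_rot: [-0.014, 0.986, 0.103, 0.13]
contact_force: [-2.1, -1.4, 1.3]
gripper_width: -0.001
grasp_force: 1.1
```

```bash
python3 -m handwheel '[[[0.001,0.0002,0,0,0,0],[0.001,0.0002,0,0,0,0]]]'; python3 -m handwheel '[[[0.0005,0.0001,0,0,0,0],[0.0005,0.0001,0,0,0,0]]]'
```

```text
time: 8.5
tool_pos: [0.5262, -0.0056, 0.0499]
tool_rot: [-0.014, 0.986, 0.103, 0.13]
contact_force: [-5.0, 0.2, 2.9]
gripper_width: -0.001
grasp_force: 2.2
time: 8.67
tool_pos: [0.5266, -0.0055, 0.0498]
tool_rot: [-0.014, 0.986, 0.103, 0.129]
contact_force: [-10.9, -0.9, 9.1]
gripper_width: 0.0
grasp_force: 5.1
```

The canister is against both posts (10.9 N on contact). Next comes a small helper that works out the arc rows.

```bash
cat > arc.py <<'E'
import sys; from h import *
# arc.py from_deg to_deg n dr_mm : finger arc about C, phi measured from station -x, CCW; dr>0 outward
a,b,n,dr=float(sys.argv[1]),float(sys.argv[2]),int(sys.argv[3]),float(sys.argv[4])/1000
r0=float(sys.argv[5]) if len(sys.argv)>5 else .064
f=lambda p,r:r*np.array([np.cos(np.radians(190.8+p)),np.sin(np.radians(190.8+p))])
P=np.array([f(a+(b-a)*k/n,r0+dr*k/n) for k in range(n+1)]); P=np.round((P-P[0])*1e4)/1e4
print(np.round(np.diff(P,axis=0),4).tolist(),(b-a)/n)
E
python3 -c "
from plant import state;s=state();print(s['tool_pos'],s['contact_force'])"; python3 arc.py 0 15 6 -0.2;python3 arc.py 15 30 6 0;python3 arc.py 30 50 8 0
```

```text
[ 0.5266318  -0.00551752  0.04980878] [-10.88208748  -0.90176547   9.07595904]
[[0.0006, -0.0027], [0.0007, -0.0027], [0.0009, -0.0027], [0.001, -0.0026], [0.001, -0.0026], [0.0012, -0.0025]] 2.5
[[0.0013, -0.0025], [0.0013, -0.0024], [0.0015, -0.0024], [0.0016, -0.0023], [0.0017, -0.0022], [0.0018, -0.0022]] 2.5
[[0.0019, -0.0021], [0.0019, -0.002], [0.0021, -0.0019], [0.0021, -0.0018], [0.0022, -0.0017], [0.0023, -0.0016], [0.0023, -0.0015], [0.0024, -0.0014]] 2.5
```

```bash
python3 -m handwheel '[[[0.0005,-0.0027,0,0,0,2.5],[0.0006,-0.0027,0,0,0,2.5],[0.0008,-0.0027,0,0,0,2.5],[0.0009,-0.0026,0,0,0,2.5],[0.001,-0.0026,0,0,0,2.5],[0.0012,-0.0025,0,0,0,2.5]]]'
python3 - <<'E'
from h import *
im,d=grab_frame('wrist'); cv2.imwrite('pics/w4.png',im)
E
```

```text
time: 9.17
tool_pos: [0.5315, -0.0211, 0.0494]
tool_rot: [-0.031, 0.964, 0.232, 0.126]
contact_force: [-6.9, 0.0, 3.8]
gripper_width: 0.0
grasp_force: 2.9
```

View pics/w4.png

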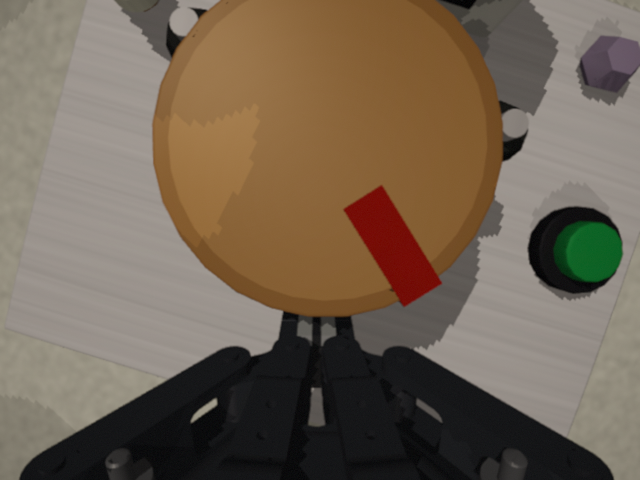

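The tab still runs from (365,195) to (422,290) in the wrist frame, so the canister is turning with the finger without slip. The posts are at (183,22) and (515,123). I'll continue the arc.

```bash
python3 -m handwheel '[[[0.0013,-0.0025,0,0,0,2.5],[0.0013,-0.0024,0,0,0,2.5],[0.0015,-0.0024,0,0,0,2.5],[0.0016,-0.0023,0,0,0,2.5],[0.0017,-0.0022,0,0,0,2.5],[0.0018,-0.0022,0,0,0,2.5]]]'
```

```text
time: 9.72
tool_pos: [0.5408, -0.0356, 0.0492]
tool_rot: [-0.047, 0.925, 0.356, 0.121]
contact_force: [-4.5, -0.9, 2.6]
gripper_width: 0.003
grasp_force: 2.5
```

```bash
python3 -m handwheel '[[[0.0021,-0.0019,0,0,0,2.5],[0.0021,-0.0018,0,0,0,2.5],[0.0021,-0.0019,0,0,0,2.5],[0.0021,-0.0018,0,0,0,2.5]]]'; python3 -m handwheel '[[[0.0022,-0.0017,0,0,0,2.5],[0.0023,-0.0016,0,0,0,2.5],[0.0023,-0.0015,0,0,0,2.5],[0.0024,-0.0014,0,0,0,2.5]]]'; python3 arc.py 50 60 4 0; python3 - <<'E'
from h import *
im,d=grab_frame('wrist'); cv2.imwrite('pics/w5.png',im)
E
```

```text
time: 10.05
tool_pos: [0.5492, -0.0436, 0.0493]
tool_rot: [-0.057, 0.891, 0.435, 0.116]
contact_force: [-6.1, -4.0, 1.1]
gripper_width: 0.001
grasp_force: 3.0
time: 10.38
tool_pos: [0.5589, -0.0501, 0.0493]
tool_rot: [-0.067, 0.85, 0.511, 0.111]
contact_force: [-4.0, -3.9, 0.5]
gripper_width: -0.0
grasp_force: 2.5
[[0.0025, -0.0013], [0.0025, -0.0012], [0.0026, -0.0011], [0.0026, -0.001]] 2.5
```

```bash
cat >> h.py <<'E'
def tab(im,cam='wrist',C=(.5893,.0065)):
    h=cv2.cvtColor(im,cv2.COLOR_BGR2HSV).astype(int); m=(((h[...,0]<5)|(h[...,0]>174))&(h[...,1]>170)&(h[...,2]>60)).astype(np.uint8)
    n,l,s,c=cv2.connectedComponentsWithStats(m); best=None
    for i in sorted(range(1,n),key=lambda i:-s[i,4]):
        v,u=np.nonzero(l==i); P=np.array([at_z(cam,(a,b),.096)[:2] for a,b in zip(u[::7],v[::7])])
        if len(P)>4 and np.linalg.norm(P.mean(0)-C)<.06:
            p=P.mean(0); e=np.linalg.svd(P-p)[2][0]; e*=np.sign(e@(p-C)); g=lambda w:np.degrees(np.arctan2(w[1],w[0]))-10.8
            return dict(area=s[i,4],px=c[i].round(),r=np.linalg.norm(p-C),about_C=g(p-np.array(C)),axis=g(e))
E
python3 - <<'E'
from h import *
im=cv2.imread('pics/w5.png'); print(tab(im)); print(state()['tool_pos'])
E
```

```text
{'area': np.int32(5009), 'px': array([390., 244.]), 'r': np.float64(0.03933156001931561), 'about_C': np.float64(-93.18839709374612), 'axis': np.float64(-95.14093723558099)}
[ 0.55958931 -0.05054162  0.04948647]
```

The label is now at about -94° in the station frame, with 94° still to go. I'll back off, swing round and re-approach on the +y side.

```bash
python3 arc.py 50 -28 12 0 0.088; python3 - <<'E'
import numpy as np
a=np.radians(190.8-28); print(-np.cos(a),-np.sin(a), np.array([.5893,.0065])+.064*np.array([np.cos(a),np.sin(a)]))
E
python3 -m handwheel '[[[-0.001,-0.0017,0,0,0,0],[-0.003,-0.0052,0,0,0,0],[-0.004,-0.007,0,0,0,0],[-0.004,-0.007,0,0,0,0]]]'
```

```text
[[-0.0084, 0.0054], [-0.0078, 0.0062], [-0.007, 0.0071], [-0.0061, 0.0079], [-0.0053, 0.0085], [-0.0042, 0.009], [-0.0031, 0.0095], [-0.0021, 0.0098], [-0.001, 0.0099], [0.0002, 0.01], [0.0013, 0.0099], [0.0024, 0.0096]] -6.5
0.9552783621223437 -0.2957080500440464 [0.52816218 0.02542532]
time: 10.77
tool_pos: [0.5472, -0.0703, 0.0502]
tool_rot: [-0.067, 0.85, 0.51, 0.112]
contact_force: [-0.3, -0.5, 1.0]
gripper_width: 0.001
grasp_force: 0.0
```

```bash
python3 -m handwheel '[[[-0.0084,0.0054,0,0,0,-6.5],[-0.0078,0.0062,0,0,0,-6.5],[-0.007,0.0071,0,0,0,-6.5],[-0.0061,0.0079,0,0,0,-6.5],[-0.0053,0.0085,0,0,0,-6.5],[-0.0042,0.009,0,0,0,-6.5],[-0.0031,0.0095,0,0,0,-6.5],[-0.0021,0.0098,0,0,0,-6.5],[-0.001,0.0099,0,0,0,-6.5],[0.0002,0.01,0,0,0,-6.5],[0.0013,0.0099,0,0,0,-6.5],[0.0024,0.0096,0,0,0,-6.5],[0,0,0,0,0,0]]]'
python3 - <<'E'
from h import *
im,d=grab_frame('wrist'); cv2.imwrite('pics/w6.png',im); print(tab(im))
s=state(); print(s['tool_pos'],s['tool_rot'])
a=np.radians(162.8);print((np.array(s['tool_pos'][:2])-[.5893,.0065])@np.array([[np.cos(a),-np.sin(a)],[np.sin(a),np.cos(a)]]))
E
```

```text
time: 11.85
tool_pos: [0.5064, 0.0343, 0.0504]
tool_rot: [0.018, 0.982, -0.139, 0.13]
contact_force: [-0.3, 0.1, -0.2]
gripper_width: -0.0
grasp_force: 0.0
{'area': np.int32(4033), 'px': array([438.,  20.]), 'r': np.float64(0.036540481858589), 'about_C': np.float64(-95.05796021792055), 'axis': np.float64(-103.14121889829758)}
[0.50627709 0.03355984 0.05028042] [ 0.01795376  0.98195827 -0.13635603  0.12977922]
[ 0.0873118  -0.00129913]
```

View pics/w6.png

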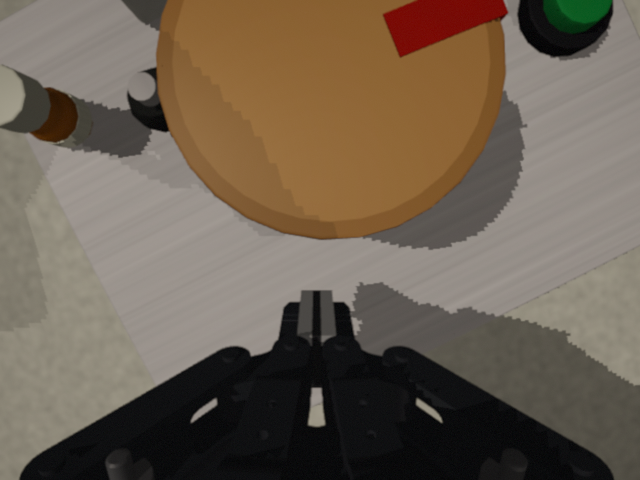

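The canister stayed home: its lid is at (330,70), the left post at (143,90), and the tab at (440,22) is partly cut off. Re-approaching.

```bash
python3 -m handwheel '[[[0.0038,-0.0012,0,0,0,0],[0.0038,-0.0012,0,0,0,0],[0.0038,-0.0012,0,0,0,0],[0.0038,-0.0012,0,0,0,0],[0.0029,-0.0009,0,0,0,0],[0.001,-0.0003,0,0,0,0],[0.0,0.0,0,0,0,0]]]'; python3 -m handwheel '[[[0.0005,-0.0001,0,0,0,0],[0.0005,-0.0002,0,0,0,0]]]'; python3 -m handwheel '[[[0.0005,-0.0001,0,0,0,0],[0.0003,-0.0001,0,0,0,0]]]'
```

```text
time: 12.48
tool_pos: [0.5256, 0.0265, 0.05]
tool_rot: [0.018, 0.982, -0.139, 0.129]
contact_force: [0.4, -0.2, 0.1]
gripper_width: -0.002
grasp_force: 0.0
time: 12.65
tool_pos: [0.5262, 0.0266, 0.0499]
tool_rot: [0.018, 0.982, -0.138, 0.129]
contact_force: [-0.3, 0.3, -0.5]
gripper_width: -0.001
grasp_force: 0.0
time: 12.82
tool_pos: [0.5271, 0.0265, 0.05]
tool_rot: [0.018, 0.982, -0.138, 0.13]
contact_force: [0.0, 0.0, -0.5]
gripper_width: -0.0
grasp_force: 0.0
```

```bash
for a in "-28 -18 4" "-18 -8 4" "-8 2 4" "2 17 6" "17 32 6" "32 42 4" "42 52 4" "52 62 4"; do python3 arc.py $a 0; done
```

```text
[[-0.0008, -0.0027], [-0.0006, -0.0027], [-0.0005, -0.0027], [-0.0005, -0.0028]] 2.5
[[-0.0003, -0.0028], [-0.0002, -0.0028], [0.0, -0.0028], [0.0001, -0.0027]] 2.5
[[0.0002, -0.0028], [0.0003, -0.0028], [0.0005, -0.0027], [0.0005, -0.0028]] 2.5
[[0.0007, -0.0027], [0.0008, -0.0027], [0.0009, -0.0026], [0.001, -0.0026], [0.0011, -0.0026], [0.0013, -0.0025]] 2.5
[[0.0014, -0.0024], [0.0014, -0.0024], [0.0016, -0.0023], [0.0016, -0.0023], [0.0018, -0.0021], [0.0019, -0.0021]] 2.5
[[0.0019, -0.002], [0.0021, -0.0019], [0.0021, -0.0019], [0.0022, -0.0017]] 2.5
[[0.0023, -0.0016], [0.0023, -0.0016], [0.0024, -0.0014], [0.0024, -0.0013]] 2.5
[[0.0025, -0.0012], [0.0026, -0.0011], [0.0026, -0.001], [0.0026, -0.0009]] 2.5
```

```bash
python3 -m handwheel '[[[0.0005,-0.0001,0,0,0,0],[0.0005,-0.0002,0,0,0,0]]]'; python3 -m handwheel '[[[0.0005,-0.0001,0,0,0,0],[0.0003,-0.0001,0,0,0,0]]]'; python3 -m handwheel '[[[0.0005,-0.0002,0,0,0,0],[0,0,0,0,0,0]]]'
```

```text
time: 12.98
tool_pos: [0.5281, 0.0262, 0.05]
tool_rot: [0.018, 0.982, -0.138, 0.13]
contact_force: [-0.4, -0.3, -0.9]
gripper_width: 0.002
grasp_force: 0.0
time: 13.15
tool_pos: [0.5284, 0.026, 0.0498]
tool_rot: [0.018, 0.982, -0.138, 0.129]
contact_force: [-3.9, 1.0, 3.0]
gripper_width: 0.003
grasp_force: 1.9
time: 13.32
tool_pos: [0.5286, 0.026, 0.0498]
tool_rot: [0.018, 0.982, -0.138, 0.128]
contact_force: [-5.9, 1.5, 4.5]
gripper_width: 0.001
grasp_force: 3.0
```

```bash
python3 -m handwheel '[[[-0.0007,-0.0027,0,0,0,2.5],[-0.0005,-0.0027,0,0,0,2.5],[-0.0005,-0.0027,0,0,0,2.5],[-0.0005,-0.0028,0,0,0,2.5]]]'; python3 -m handwheel '[[[-0.0003,-0.0028,0,0,0,2.5],[-0.0002,-0.0028,0,0,0,2.5],[0,-0.0028,0,0,0,2.5],[0.0001,-0.0027,0,0,0,2.5]]]'
```

```text
time: 13.65
tool_pos: [0.5264, 0.0155, 0.0496]
tool_rot: [0.006, 0.99, -0.051, 0.13]
contact_force: [-3.5, 2.4, 2.5]
gripper_width: -0.002
grasp_force: 2.0
time: 13.98
tool_pos: [0.526, 0.0041, 0.0495]
tool_rot: [-0.005, 0.991, 0.035, 0.13]
contact_force: [-3.2, 1.9, 2.1]
gripper_width: -0.0
grasp_force: 1.8
```

```bash
python3 -m handwheel '[[[0.0004,-0.0028,0,0,0,2.5],[0.0005,-0.0027,0,0,0,2.5],[0.0005,-0.0027,0,0,0,2.5],[0.0005,-0.0028,0,0,0,2.5]]]'; python3 - <<'E'
from h import *
im,d=grab_frame('wrist'); cv2.imwrite('pics/w7.png',im); print(tab(im)); print(state()['tool_pos'],state()['contact_force'])
E
```

```text
time: 14.32
tool_pos: [0.5274, -0.0069, 0.0493]
tool_rot: [-0.017, 0.984, 0.122, 0.128]
contact_force: [-6.2, 1.4, 3.1]
gripper_width: 0.001
grasp_force: 2.5
{'area': np.int32(5300), 'px': array([445.,  93.]), 'r': np.float64(0.04076162162814045), 'about_C': np.float64(-65.1282738433178), 'axis': np.float64(-66.01433245021096)}
[ 0.52759125 -0.00766385  0.04934195] [-5.28986593  0.27162534  2.15816352]
```

```bash
python3 -m handwheel '[[[0.0007,-0.0027,0,0,0,2.5],[0.0008,-0.0027,0,0,0,2.5],[0.0009,-0.0026,0,0,0,2.5],[0.001,-0.0026,0,0,0,2.5],[0.0011,-0.0026,0,0,0,2.5],[0.0013,-0.0025,0,0,0,2.5]]]'; python3 -m handwheel '[[[0.0014,-0.0024,0,0,0,2.5],[0.0014,-0.0024,0,0,0,2.5],[0.0016,-0.0023,0,0,0,2.5]]]'
```

```text
time: 14.87
tool_pos: [0.5329, -0.023, 0.0491]
tool_rot: [-0.034, 0.96, 0.249, 0.125]
contact_force: [-6.9, -1.2, 3.1]
gripper_width: -0.003
grasp_force: 3.2
time: 15.12
tool_pos: [0.5371, -0.0304, 0.0491]
tool_rot: [-0.042, 0.941, 0.312, 0.122]
contact_force: [-7.7, -1.5, 4.2]
gripper_width: 0.001
grasp_force: 3.7
```

```bash
python3 -m handwheel '[[[0.0016,-0.0023,0,0,0,2.5],[0.0018,-0.0021,0,0,0,2.5],[0.0019,-0.0021,0,0,0,2.5],[0.0019,-0.002,0,0,0,2.5]]]'; python3 -m handwheel '[[[0.0021,-0.0019,0,0,0,2.5],[0.0021,-0.0019,0,0,0,2.5],[0.0022,-0.0017,0,0,0,2.5]]]'; python3 -m handwheel '[[[0.0024,-0.0015,0,0,0,2.5],[0.0023,-0.0016,0,0,0,2.5],[0.0024,-0.0014,0,0,0,2.5],[0.0024,-0.0013,0,0,0,2.5]]]'; python3 - <<'E'
from h import *
im,d=grab_frame('wrist'); cv2.imwrite('pics/w8.png',im); print(tab(im)); print(state()['tool_pos'],state()['contact_force'])
E
```

```text
time: 15.45
tool_pos: [0.5443, -0.0395, 0.0491]
tool_rot: [-0.052, 0.911, 0.393, 0.118]
contact_force: [-8.0, -3.9, 3.4]
gripper_width: -0.003
grasp_force: 4.2
time: 15.7
tool_pos: [0.5507, -0.0455, 0.0491]
tool_rot: [-0.059, 0.883, 0.451, 0.114]
contact_force: [-9.0, -5.9, 4.4]
gripper_width: 0.0
grasp_force: 4.9
time: 16.03
tool_pos: [0.5603, -0.0522, 0.0492]
tool_rot: [-0.069, 0.84, 0.527, 0.108]
contact_force: [-9.9, -8.2, 3.0]
gripper_width: 0.001
grasp_force: 5.5
{'area': np.int32(5379), 'px': array([444.,  94.]), 'r': np.float64(0.04120078811246809), 'about_C': np.float64(-17.971369808696604), 'axis': np.float64(-15.964457342906487)}
[ 0.56120369 -0.05273935  0.04934604] [-7.18171007 -9.11463314  0.34291523]
```

The label is about 17° short. One more short stroke should finish it.

```bash
python3 arc.py 52 -5 8 0 0.088; python3 arc.py -5 12.5 7 0; python3 -m handwheel '[[[-0.0009,-0.0017,0,0,0,0],[-0.003,-0.0054,0,0,0,0],[-0.004,-0.0072,0,0,0,0],[-0.004,-0.0072,0,0,0,0]]]'
```

```text
[[-0.0094, 0.0056], [-0.0086, 0.0067], [-0.0078, 0.0077], [-0.0067, 0.0087], [-0.0056, 0.0094], [-0.0043, 0.01], [-0.0031, 0.0105], [-0.0018, 0.0108]] -7.125
[[0.0003, -0.0028], [0.0005, -0.0027], [0.0006, -0.0028], [0.0007, -0.0027], [0.0008, -0.0026], [0.0009, -0.0027], [0.0011, -0.0025]] 2.5
time: 16.42
tool_pos: [0.55, -0.0719, 0.0501]
tool_rot: [-0.069, 0.841, 0.525, 0.111]
contact_force: [-1.1, 0.2, -0.6]
gripper_width: 0.0
grasp_force: 0.0
```

```bash
python3 -m handwheel '[[[-0.0094,0.0056,0,0,0,-7.12],[-0.0086,0.0067,0,0,0,-7.12],[-0.0078,0.0077,0,0,0,-7.12],[-0.0067,0.0087,0,0,0,-7.12],[-0.0056,0.0094,0,0,0,-7.12],[-0.0043,0.01,0,0,0,-7.12],[-0.0031,0.0105,0,0,0,-7.12],[-0.0018,0.0108,0,0,0,-7.12],[0,0,0,0,0,0]]]'
python3 - <<'E'
from h import *
s=state(); print(s['tool_pos'])
im,d=grab_frame('top'); cv2.imwrite('pics/t9.png',im); print(tab(im,'top'))
im,d=grab_frame('scene'); cv2.imwrite('pics/s9.png',im); print(tab(im,'scene'))
for cam in('top','scene'):
  for n in('canister','label'):
    for r in pinpoint(cam,n)[:1]: print(cam,n,r['conf'],at_z(cam,r['position'],.006 if n=='canister' else .051))
E
```

```text
time: 17.17
tool_pos: [0.5019, -0.0009, 0.0498]
tool_rot: [-0.009, 0.989, 0.063, 0.13]
contact_force: [0.3, 0.6, -0.3]
gripper_width: -0.002
grasp_force: 0.0
[ 0.5018607  -0.0009417   0.04977129]
{'area': np.int32(55), 'px': array([325., 219.]), 'r': np.float64(0.0399287556857329), 'about_C': np.float64(-14.23438702472596), 'axis': np.float64(-7.326827934242218)}
None
top canister 0.76 [0.58767816 0.00930277 0.006     ]
scene canister 0.78 [0.59572787 0.00212283 0.006     ]
scene label 0.92 [0.64429537 0.00617646 0.051     ]
```

```bash
python3 -m handwheel '[[[0.004,0.0004,0,0,0,0],[0.004,0.0004,0,0,0,0],[0.004,0.0004,0,0,0,0],[0.004,0.0004,0,0,0,0],[0.004,0.0004,0,0,0,0],[0.0015,0.0001,0,0,0,0],[0.001,0.0001,0,0,0,0]]]'; python3 -m handwheel '[[[0.0005,0,0,0,0,0],[0.0005,0,0,0,0,0]]]'; python3 -m handwheel '[[[0.0005,0,0,0,0,0],[0.0003,0,0,0,0,0]]]'
```

```text
time: 18.05
tool_pos: [0.5257, -0.0002, 0.05]
tool_rot: [-0.008, 0.989, 0.063, 0.13]
contact_force: [-1.2, 0.2, 1.0]
gripper_width: -0.002
grasp_force: 0.5
time: 18.22
tool_pos: [0.5259, -0.0002, 0.0498]
tool_rot: [-0.008, 0.989, 0.063, 0.13]
contact_force: [-3.3, -0.8, 3.2]
gripper_width: -0.002
grasp_force: 1.9
time: 18.38
tool_pos: [0.5261, -0.0002, 0.0497]
tool_rot: [-0.009, 0.99, 0.063, 0.129]
contact_force: [-8.5, -0.2, 6.7]
gripper_width: -0.003
grasp_force: 3.8
```

Contact is made, so I'll turn about 15° and then measure.

```bash
python3 -m handwheel '[[[0.0002,-0.0028,0,0,0,2.5],[0.0004,-0.0027,0,0,0,2.5],[0.0006,-0.0028,0,0,0,2.5],[0.0007,-0.0027,0,0,0,2.5],[0.0008,-0.0026,0,0,0,2.5],[0.0009,-0.0027,0,0,0,2.5],[0,0,0,0,0,0]]]'; python3 - <<'E'
from h import *
im,d=grab_frame('wrist'); cv2.imwrite('pics/w10.png',im); print(tab(im)); print(state()['tool_pos'],state()['contact_force'])
E
```

```text
time: 18.97
tool_pos: [0.5293, -0.0167, 0.049]
tool_rot: [-0.026, 0.973, 0.192, 0.126]
contact_force: [-4.5, 0.6, 3.1]
gripper_width: 0.004
grasp_force: 2.4
{'area': np.int32(3356), 'px': array([352.,  36.]), 'r': np.float64(0.0321914980141391), 'about_C': np.float64(-4.78337734407984), 'axis': np.float64(-3.922995689290733)}
[ 0.52931289 -0.01666608  0.04903479] [-5.11051272 -0.66474764  1.95893011]
```

View pics/w10.png

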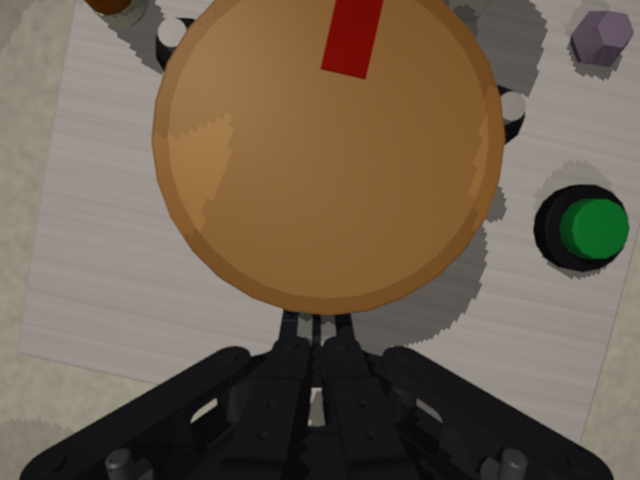

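The tab runs from (345,75) up to (360,0), about 4° short. I'll turn slightly more, then back off and check from higher up.

```bash
python3 -m handwheel '[[[0.0009,-0.0022,0,0,0,2],[0.001,-0.0022,0,0,0,2],[0,0,0,0,0,0]]]'; python3 -m handwheel '[[[-0.0018,-0.0008,0,0,0,0],[-0.0055,-0.0026,0,0,0,0],[-0.009,-0.004,0,0,0,0],[-0.018,-0.007,0.005,0,0,0],[-0.02,-0.007,0.02,0,0,0],[-0.01,-0.004,0.03,0,0,0],[0,0,0.04,0,0,0],[0,0,0.04,0,0,0],[0,0,0.04,0,0,0],[0,0,0.035,0,0,0],[0,0,0.02,0,0,0],[0,0,0,0,0,0],[0,0,0,0,0,0]]]'; python3 - <<'E'
from h import *
im,d=grab_frame('wrist'); cv2.imwrite('pics/w11.png',im); print(tab(im))
for n in list(PTS)+['label','canister']:
    for r in pinpoint('wrist',n)[:1]: print(n,round(r['conf'],2),np.round(r['position']),np.round(at_z('wrist',r['position'],dict(label=.051,canister=.006).get(n) or PTS[n][2]),4))
E
```

```text
time: 19.27
tool_pos: [0.531, -0.021, 0.0489]
tool_rot: [-0.031, 0.965, 0.226, 0.125]
contact_force: [-6.3, -0.9, 2.2]
gripper_width: 0.001
grasp_force: 2.8
time: 20.35
tool_pos: [0.4686, -0.0468, 0.2817]
tool_rot: [-0.029, 0.965, 0.226, 0.129]
contact_force: [-0.0, -0.1, -0.9]
gripper_width: 0.001
grasp_force: 0.0
{'area': np.int32(488), 'px': array([333.,  79.]), 'r': np.float64(0.036229793691922495), 'about_C': np.float64(2.3984930068127106), 'axis': np.float64(4.3561515181669215)}
window 0.64 [343.  45.] [0.6741 0.0259 0.052 ]
post_left 0.63 [273.  79.] [0.6025 0.0687 0.08  ]
post_right 0.82 [388. 118.] [ 0.6191 -0.0481  0.08  ]
read_button_top 0.56 [446. 174.] [ 0.6109 -0.1382  0.024 ]
canister 0.74 [346.  44.] [0.6979 0.0301 0.006 ]
```

View pics/w11.png

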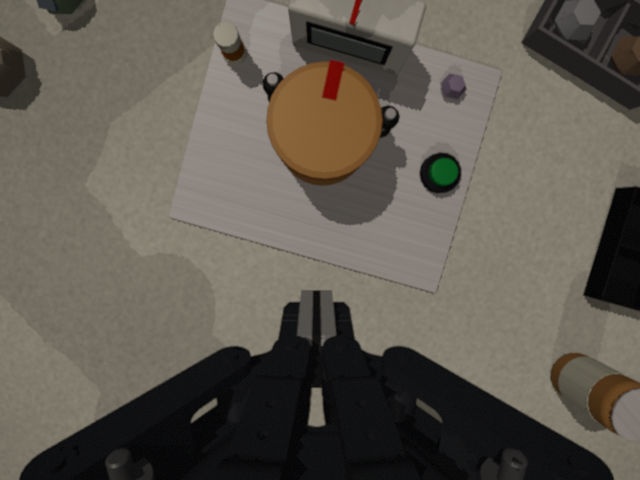

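The lid is centred near (325,122) between the posts at (272,80) and (390,117). The tab runs from (330,99) to (336,63), nearly in line with the window. I'll measure the residual angle in this single picture.

```bash
python3 - <<'E'
from h import *
im=cv2.imread('pics/w11.png'); ang=lambda v:np.degrees(np.arctan2(v[1],v[0]))
a,b,c=[at_z('wrist',p,.006)[:2] for p in((170,217),(437,292),(500,70))]
yaw=(ang(a-b)-90+ang(c-b))/2; print('yaw',ang(a-b)-90,ang(c-b))
pl,pr=[at_z('wrist',p,.08)[:2] for p in((272,79),(391,115))]; print('posts',pl,pr,ang(pl-pr)-90)
h=cv2.cvtColor(im,cv2.COLOR_BGR2HSV).astype(int); m=((h[...,0]<25)&(h[...,1]>110)&(h[...,2]>40)); m[:,:250]=0;m[:,400:]=0;m[200:]=0;m[:55]=0
v,u=np.nonzero(m); P=np.array([at_z('wrist',(x,y),.096)[:2] for x,y in zip(u,v)])
# upper (far) arc of lid is the true rim: fit circle of R 55 to far/side hull points
H=cv2.convexHull(np.stack([u,v],1).astype(np.int32))[:,0]; H=H[H[:,1]<135]
Q=np.array([at_z('wrist',p,.096)[:2] for p in H.astype(float)])
s=least_squares(lambda x:np.hypot(Q[:,0]-x[0],Q[:,1]-x[1])-x[2],[.589,.0065,.055],loss='soft_l1',f_scale=.001); print('lid',s.x,len(Q))
for C in (s.x[:2],(.5893,.0065)): print(C,{k:round(float(t),4) for k,t in tab(im,C=np.array(C)).items() if k!='px'})
E
```

```text
yaw 10.542423316891714 11.353077218045618
posts [0.60344165 0.06974164] [ 0.62376422 -0.04956432] 9.666971172722313Traceback (most recent call last):
  File "<stdin>", line 7, in <module>
  File "h.py", line 8, in at_z
    o,d=ray(cam,px); return o+d*(z-o[2])/d[2]
        ~~~^^^^^^^^
  File "h.py", line 4, in ray
    c=camera_info(cam); K=np.array([[c['fx'],0,c['cx']],[0,c['fy'],c['cy']],[0,0,1.]])
ValueError: time passes only in moves, steps and waits
```

```bash
sed -i 's/^from plant import \*/from plant import *\nimport functools, plant\ncamera_info=functools.lru_cache(plant.camera_info)/' h.py; python3 - <<'E'
from h import *
im=cv2.imread('pics/w11.png')
h=cv2.cvtColor(im,cv2.COLOR_BGR2HSV).astype(int); m=((h[...,0]<25)&(h[...,1]>110)&(h[...,2]>40)); m[:,:250]=0;m[:,400:]=0;m[200:]=0;m[:55]=0
v,u=np.nonzero(m)
H=cv2.convexHull(np.stack([u,v],1).astype(np.int32))[:,0]; H=H[H[:,1]<135]
Q=np.array([at_z('wrist',p,.096)[:2] for p in H.astype(float)])
s=least_squares(lambda x:np.hypot(Q[:,0]-x[0],Q[:,1]-x[1])-x[2],[.589,.0065,.055],loss='soft_l1',f_scale=.001); print('lid',s.x,len(Q))
for C in (s.x[:2],(.5893,.0065)): print(C,{k:round(float(t),4) for k,t in tab(im,C=np.array(C)).items() if k!='px'})
E
```

```text
lid [0.58738957 0.00549881 0.05382114] 25
[0.58738957 0.00549881] {'area': 488.0, 'r': 0.0379, 'about_C': 3.8655, 'axis': 4.3712}
(0.5893, 0.0065) {'area': 488.0, 'r': 0.0358, 'about_C': 3.0896, 'axis': 4.3712}
```

The label is about +3° past centre. A small backward nudge with the same fingertip contact should fix it.

```bash
python3 -m handwheel '[[[0,0,-0.02,0,0,0],[0,0,-0.035,0,0,0],[0,0,-0.04,0,0,0],[0,0,-0.04,0,0,0],[0,0,-0.04,0,0,0],[0.01,0.004,-0.03,0,0,0],[0.02,0.007,-0.02,0,0,0],[0.018,0.007,-0.005,0,0,0],[0.009,0.004,0,0,0,0],[0.0045,0.002,0,0,0,0],[0.001,0.0005,0,0,0,0],[0,0,0,0,0,0]]]'; python3 -m handwheel '[[[0.0007,0.0003,0,0,0,0],[0.0005,0.0003,0,0,0,0],[0,0,0,0,0,0]]]'; python3 arc.py 14 11 2 0
```

```text
time: 21.75
tool_pos: [0.5307, -0.0219, 0.0504]
tool_rot: [-0.03, 0.965, 0.226, 0.127]
contact_force: [-0.6, -0.3, -1.1]
gripper_width: 0.003
grasp_force: 0.5
time: 22.0
tool_pos: [0.5312, -0.0218, 0.0502]
tool_rot: [-0.03, 0.965, 0.226, 0.127]
contact_force: [-5.0, -2.1, 1.1]
gripper_width: -0.003
grasp_force: 2.7
[[-0.0007, 0.0015], [-0.0006, 0.0016]] -1.5
```

```bash
python3 -m handwheel '[[[-0.0005,0.0016,0,0,0,-1.5],[-0.0005,0.0017,0,0,0,-1.5],[0,0,0,0,0,0]]]'; python3 -m handwheel '[[[-0.0018,-0.0008,0,0,0,0],[-0.0055,-0.0026,0,0,0,0],[-0.009,-0.004,0,0,0,0],[-0.018,-0.007,0.005,0,0,0],[-0.02,-0.007,0.02,0,0,0],[-0.01,-0.004,0.03,0,0,0],[0,0,0.04,0,0,0],[0,0,0.04,0,0,0],[0,0,0.04,0,0,0],[0,0,0.035,0,0,0],[0,0,0.02,0,0,0],[0,0,0,0,0,0],[0,0,0,0,0,0]]]'; python3 - <<'E'
from h import *
im,d=grab_frame('wrist'); cv2.imwrite('pics/w12.png',im)
h=cv2.cvtColor(im,cv2.COLOR_BGR2HSV).astype(int); m=((h[...,0]<25)&(h[...,1]>110)&(h[...,2]>40)); m[:,:250]=0;m[:,400:]=0;m[200:]=0;m[:55]=0
v,u=np.nonzero(m)
H=cv2.convexHull(np.stack([u,v],1).astype(np.int32))[:,0]; H=H[H[:,1]<135]
Q=np.array([at_z('wrist',p,.096)[:2] for p in H.astype(float)])
s=least_squares(lambda x:np.hypot(Q[:,0]-x[0],Q[:,1]-x[1])-x[2],[.589,.0065,.055],loss='soft_l1',f_scale=.001); print('lid',s.x,len(Q))
print({k:round(float(t),4) for k,t in tab(im,C=s.x[:2]).items() if k!='px'})
for r in pinpoint('wrist','read_button_top')[:1]: print(r['conf'],r['position'],at_z('wrist',r['position'],.024))
E
```

```text
time: 22.25
tool_pos: [0.5301, -0.0185, 0.0501]
tool_rot: [-0.026, 0.971, 0.2, 0.127]
contact_force: [-6.3, -3.0, 1.6]
gripper_width: -0.0
grasp_force: 3.1
time: 23.33
tool_pos: [0.467, -0.0438, 0.2819]
tool_rot: [-0.025, 0.971, 0.2, 0.13]
contact_force: [0.5, -0.2, -0.7]
gripper_width: 0.003
grasp_force: 0.0
lid [0.58781802 0.00499666 0.05404603] 27
{'area': 487.0, 'r': 0.0377, 'about_C': 0.938, 'axis': -0.0302}
0.85 [440.7, 165.0] [ 0.6122717  -0.13470961  0.024     ]
```

View pics/w12.png

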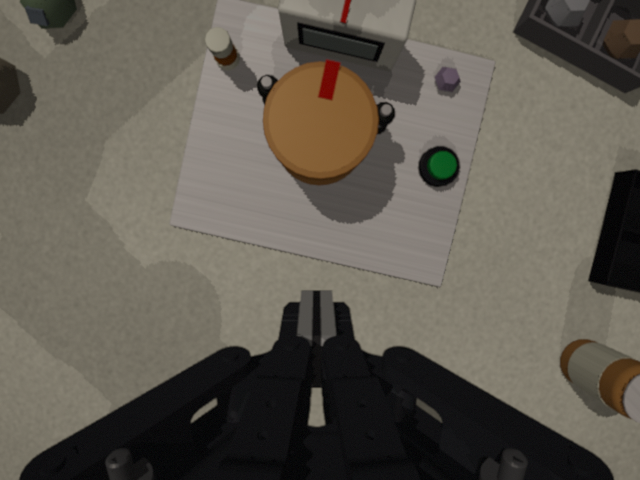

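The label now faces the window: the tab at (330,80) is within about 1° and the canister is home. Moving over the button at (440,166).

```bash
python3 -m handwheel '[[[0.0248,-0.0153,0,-1.98,4.6,0],[0.0248,-0.0153,0,-1.98,4.6,0],[0.0248,-0.0153,0,-1.98,4.6,0],[0.0248,-0.0153,0,0,0,0],[0.0248,-0.0153,0,0,0,0],[0.0248,-0.0153,0,0,0,0],[0,0,-0.03,0,0,0],[0,0,-0.04,0,0,0],[0,0,-0.04,0,0,0],[0,0,-0.04,0,0,0],[0,0,-0.03,0,0,0],[0,0,-0.02,0,0,0],[0,0,0,0,0,0],[0,0,0,0,0,0]]]'; python3 - <<'E'
from h import *
im,d=grab_frame('wrist'); print(state()['tool_pos'],state()['tool_rot'])
for r in pinpoint('wrist','read_button_top')[:2]: print(r['conf'],r['position'],at_z('wrist',r['position'],.024))
E
```

```text
time: 24.6
tool_pos: [0.6131, -0.1344, 0.0767]
tool_rot: [-0.002, 0.979, 0.202, -0.003]
contact_force: [1.4, -0.3, 1.0]
gripper_width: -0.002
grasp_force: 0.0
[ 0.61500064 -0.13503022  0.07941538] [-5.40522256e-04  9.79394663e-01  2.01953754e-01 -6.95388831e-04]
0.82 [326.8, 264.5] [ 0.61525448 -0.14219483  0.024     ]
```

```bash
python3 -m handwheel '[[[0.001,-0.003,-0.015,0,0,0],[0,0,-0.018,0,0,0],[0,0,-0.012,0,0,0],[0,0,-0.006,0,0,0],[0,0,-0.003,0,0,0],[0,0,-0.002,0,0,0],[0,0,-0.002,0,0,0],[0,0,0,0,0,0]]]'; python3 -m handwheel '[[[0,0,-0.001,0,0,0],[0,0,-0.001,0,0,0],[0,0,-0.001,0,0,0],[0,0,0,0,0,0]]]'
```

```text
time: 25.37
tool_pos: [0.6168, -0.1383, 0.0227]
tool_rot: [0.0, 0.979, 0.202, 0.0]
contact_force: [-3.8, 0.5, 5.1]
gripper_width: 0.006
grasp_force: 2.2
time: 25.7
tool_pos: [0.6172, -0.1384, 0.0219]
tool_rot: [0.0, 0.979, 0.202, -0.0]
contact_force: [-8.2, 1.7, 15.0]
gripper_width: -0.003
grasp_force: 7.5
```

The 15 N with hardly any travel means the wide finger block is sitting on the housing rim. I'll lift, tilt so that only one fingertip edge lands on the button, and measure the green disc.

```bash
python3 -m handwheel '[[[0,0,0.01,0,0,0],[0,0,0.04,0,0,0],[0,0,0.04,2.64,-6.12,0],[0,0,0.04,2.64,-6.12,0],[0,0,0,2.64,-6.12,0],[0,0,0,0,0,0],[0,0,0,0,0,0]]]'; python3 - <<'E'
from h import *
im,d=grab_frame('wrist'); cv2.imwrite('pics/w13.png',im); s=state(); print(s['tool_pos'],s['tool_rot'])
h=cv2.cvtColor(im,cv2.COLOR_BGR2HSV).astype(int); g=((abs(h[...,0]-65)<15)&(h[...,1]>150)&(h[...,2]>50)).astype(np.uint8)
n,l,st,c=cv2.connectedComponentsWithStats(g)
u,v,P=cloud('wrist',d)
for i in range(1,n):
    if st[i,4]>100:
        k=l[v,u]==i; Q=P[k]; print(st[i],c[i],at_z('wrist',c[i],.024), np.median(Q,0), np.percentile(Q,[2,98],axis=0).round(4).tolist())
        (x,y),r=cv2.minEnclosingCircle(Q[:,:2].astype(np.float32)); print('circ',x,y,r)
        B=(np.hypot(P[:,0]-x,P[:,1]-y)<.03)&~k&(P[:,2]>.009); R=np.hypot(P[B,0]-x,P[B,1]-y)
        for a in np.arange(.010,.030,.002): 
            q=P[B][(R>=a)&(R<a+.002)]; print(round(a,3),len(q),np.median(q[:,2]).round(4) if len(q) else '')
E
```

```text
time: 26.28
tool_pos: [0.6157, -0.1388, 0.149]
tool_rot: [-0.035, 0.965, 0.198, 0.17]
contact_force: [0.3, -0.5, -0.3]
gripper_width: -0.004
grasp_force: 0.0
[ 0.61612299 -0.13832448  0.14849319] [-0.0351202   0.96476709  0.19850294  0.16907872]
[ 295  260   41   31 1020] [315.06862745 276.17352941] [ 0.61847357 -0.13561199  0.024     ] [ 0.61883391 -0.13493927  0.02734726] [[0.6062, -0.1505, 0.0241], [0.6305, -0.1223, 0.029]]
circ 0.6158215403556824 -0.1364000290632248 0.016174741089344025
0.01 1982 0.2052
0.012 2238 0.2185
0.014 2768 0.2251
0.016 4323 0.2291
0.018 4322 0.2313
0.02 3454 0.234
0.022 1787 0.2033
0.024 1132 0.2029
0.026 1193 0.2041
0.028 1472 0.2079
```

```bash
python3 -m handwheel '[[[0.009,0.006,-0.02,0,0,0],[0,0,-0.04,0,0,0],[0,0,-0.035,0,0,0],[0,0,-0.015,0,0,0],[0,0,-0.008,0,0,0],[0,0,0,0,0,0],[0,0,0,0,0,0]]]'; python3 -m handwheel '[[[0,0,-0.001,0,0,0],[0,0,-0.001,0,0,0],[0,0,-0.001,0,0,0],[0,0,0,0,0,0]]]';python3 -m handwheel '[[[0,0,-0.001,0,0,0],[0,0,-0.001,0,0,0],[0,0,0,0,0,0]]]'
```

```text
time: 26.92
tool_pos: [0.6264, -0.1319, 0.0313]
tool_rot: [-0.035, 0.964, 0.199, 0.17]
contact_force: [0.1, -0.4, 1.0]
gripper_width: -0.002
grasp_force: 0.0
time: 27.25
tool_pos: [0.627, -0.1329, 0.0297]
tool_rot: [-0.034, 0.964, 0.199, 0.171]
contact_force: [2.1, -0.2, 1.2]
gripper_width: 0.0
grasp_force: 0.9
time: 27.5
tool_pos: [0.6267, -0.1328, 0.0271]
tool_rot: [-0.034, 0.964, 0.199, 0.171]
contact_force: [2.6, -1.0, 3.6]
gripper_width: -0.001
grasp_force: 1.7
```

```bash
python3 -m handwheel '[[[0,0,-0.001,0,0,0],[0,0,-0.001,0,0,0],[0,0,0,0,0,0]]]';python3 -m handwheel '[[[0,0,-0.001,0,0,0],[0,0,-0.001,0,0,0],[0,0,0,0,0,0]]]'
```

```text
time: 27.75
tool_pos: [0.6265, -0.1327, 0.0248]
tool_rot: [-0.034, 0.964, 0.199, 0.171]
contact_force: [3.6, -0.9, 4.8]
gripper_width: 0.001
grasp_force: 2.3
time: 28.0
tool_pos: [0.6268, -0.1327, 0.0242]
tool_rot: [-0.035, 0.964, 0.199, 0.171]
contact_force: [-1.4, 0.5, 12.1]
gripper_width: 0.0
grasp_force: 6.4
```

The button travelled about 6 mm at spring force and then reached a hard stop, so it is fully pressed. I'll lift away and check.

```bash
python3 -m handwheel '[[[0,0,0.003,0,0,0],[0,0,0.006,0,0,0],[0,0,0.03,0,0,0],[0,0,0.04,0,0,0],[0,0,0.04,0,0,0],[-0.03,0.01,0.03,0,0,0],[-0.035,0.02,0.03,0,0,0],[-0.035,0.02,0.03,0,0,0],[-0.035,0.02,0.03,0,0,0],[-0.02,0.01,0.01,0,0,0],[0,0,0,0,0,0],[0,0,0,0,0,0]]]'; python3 - <<'E'
from h import *
print(state()['tool_pos'],state()['contact_force'])
im,d=grab_frame('wrist'); cv2.imwrite('pics/w14.png',im)
print('wrist',tab(im))
im,d=grab_frame('top'); print('top',tab(im,'top'))
for n,z in (('vial',.006),('stone',.006),('canister',.006)):
  for cam in ('top','wrist'):
    for r in pinpoint(cam,n)[:1]: print(cam,n,round(r['conf'],2),at_z(cam,r['position'],z).round(3))
E
```

```text
time: 29.0
tool_pos: [0.4885, -0.0623, 0.2535]
tool_rot: [-0.035, 0.965, 0.199, 0.169]
contact_force: [0.6, -0.2, -0.4]
gripper_width: -0.002
grasp_force: 0.0
[ 0.48846138 -0.06230773  0.25352686] [ 0.64311195 -0.17078021 -0.3793911 ]
wrist {'area': np.int32(527), 'px': array([302., 101.]), 'r': np.float64(0.03820006647784987), 'about_C': np.float64(-3.3573074418516127), 'axis': np.float64(3.5150623098160914)}
top {'area': np.int32(55), 'px': array([320., 219.]), 'r': np.float64(0.039779051492208096), 'about_C': np.float64(0.288476255190778), 'axis': np.float64(2.273760844801023)}
top vial 0.56 [0.637 0.147 0.006]
wrist vial 0.62 [0.63  0.14  0.006]
top stone 0.67 [ 0.714 -0.102  0.006]
wrist stone 0.6 [ 0.711 -0.104  0.006]
top canister 0.7 [0.592 0.002 0.006]
wrist canister 0.97 [0.587 0.005 0.006]
```

The label is within a few degrees of the window, the canister is home, the vial and stone are where they were, and the robot touches nothing. Handing in.

```bash
python3 -c "
from plant import job_done; print(job_done())"
```

```text
the job is handed in; nothing more can be done
None
```

I handed the job in at about 29 s: the canister is home against both posts, its label faces the window to within about 3°, and the green button was then pressed to its stop after a first try landed on its housing (about 15 N); the button's travel could only be judged from force and height.

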